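Load the slotted mass onto the hold-down stem of a board test fixture

TASK

Add the larger of the two loose slotted masses to the weight stack of the board test fixture: slide it sideways onto the stem under the stem's head so that it sits flat and about centred on the stack, turned so that its slot points at least 60 degrees away from each of the two slots below, and let go of it. The stem presses on a live chip, so feel your way gently: never load the fixture with more than about 10 N, and leave the other things on the bench alone.

Things in the scene. Friction and masses are not known exactly. Their poses are not given: they have to be found in the camera images.
- mass_new: The mass to load: flat steel slotted disc, 56 mm in diameter, 12 mm thick, about 0.2 kg, lying flat, with two parallel flats 46 mm apart (at +y and -y, for gripping). Origin: centre of the underside, on the disc's axis; the stem's axis comes to lie there when the stem is at the slot's end. Own x points along the slot to its open mouth; z up.
- mouth (a point): Middle of the open mouth of mass_new's slot, on its rim: 28 mm ahead of mass_new's origin along its x, 6 mm above its underside. The slot is 8 mm wide from its closed end (3 mm behind mass_new's origin) to the rim, with a 0.5 x 2 mm chamfer at the mouth's edges.
- fixture: Board test fixture fixed to the bench: 170 x 170 mm dark base, green board, an aluminium bridge and on it the weight stack on an upright stem. Origin: centre of the base's underside at bench height; x points to its rear, away from its open front, y to its left, z up.
- stack (a point): Nominal middle of the stack's top face, 89 mm above fixture's origin. The stem (6 mm diameter) is bare from here up to its round head (31 mm diameter, underside 22.5 mm and top 32.5 mm above this point). The stem floats: its axis stands anywhere within 6 mm of this point along fixture x and within 9 mm along fixture y, not measured. It is stiff and does not give when pushed.
- guard (a point): Middle of the rear bar of the U-shaped guard rail (8 mm bar, its axis 100 mm above the bench): 74 mm behind fixture's origin. Side bars run 66 mm left and right of the origin, on to 10 mm in front of it; the front is open. So a mass slides on only from the front, mouth leading to the rear, and has to be turned on the stem afterwards.
- mass_top: Upper of the two steel slotted masses already on the fixture: 68 mm diameter, 12 mm thick with a wide 28 mm slot, underside 77 mm and top 89 mm above the bench. Origin: centre of its underside, on the fixture's axis (not on the floating stem's). Own x points along its slot to the open mouth, which faces roughly to the fixture's rear. It turns only stiffly.
- mass_low: Lower of the two masses already on the fixture, of the same shape, underside at 65 mm. Own x points along its slot to the open mouth, which may face nearly any way. It turns only stiffly.
- mass_small: Bystander: small loose slotted disc, 36 mm diameter, 8 mm thick. Origin: centre of the underside.
- driver: Bystander: screwdriver lying on the bench, 160 mm long. Origin: its middle, at bench height.
- spool: Bystander: aluminium wire spool standing on end, 52 mm diameter, 36 mm high. Origin: centre of the underside.
- flux: Bystander: small amber bottle, 32 mm diameter, 60 mm high. Origin: centre of the underside.
- spare_board: Bystander: spare green circuit board 90 x 60 mm lying flat, 12 mm high. Origin: centre of the underside.
- parts_tray: Bystander: black three-part tray 90 x 120 mm, 30 mm high. Origin: centre of the underside.
- connector: Bystander: black connector block about 62 x 30 mm, 22 mm high. Origin: under its middle.
Things that resemble listed ones, but are neither listed nor needed, are in the scene too. Leave any red look-alike of the mass_new alone.

How it is judged:
At the end, for the whole second after the job is handed in: mass_new rests flat (tilt under 0.06 rad) on mass_top, underside 10.5 to 13.5 mm above mass_top's, stem in its slot, centre within 14 mm of mass_top's (at the slot's end the stem may put it up to 12 mm off), its slot pointing at least 0.96 rad away from the slots of mass_top and mass_low; released (horizontal distance between mass_new and mass_top below 0.014 m and z of mass_new in the frame of mass_top between 0.0105 and 0.0135 m and angle between mass_new's own z axis and vertical below 0.06 rad and (angle between the x axis of mass_new and the x axis of mass_top, either way round above 0.96 rad or x of mouth in the frame of mass_top below 0 m) and (angle between the x axis of mass_new and the x axis of mass_low, either way round above 0.96 rad or x of mouth in the frame of mass_low below 0 m) and linear speed of mass_new below 0.01 m/s); the robot touches nothing.
It fails at once if the fixture, its stem or its stack is loaded with more than 12 N in any contact (contact force between fixture and anything else above 12 N).
It fails at once if a bystander is shifted by more than 30 mm (distance of any of mass_small, driver, spool, flux, spare_board, parts_tray, connector from where it was at the start of the episode above 0.03 m).
It also fails if it takes over 72 s, if anything falls off the work surface, if the arm or the gripper's body presses on something with over 40 N, if the wrist force passes 120 N, or if a joint passes its speed limit or range.

ROBOT

A 6-joint arm with a two-finger parallel gripper is mounted at the origin on the work surface. World frame = base frame: x ahead of the robot, y to its left, z up, the work surface at z = 0. Lengths are in m, angles in rad, forces in N, time in s.
With the tool pointing down it reaches from about 0.35 to 0.85 m from the base axis. Payload 8.1 kg.
Tool frame: the origin (TCP) lies at the very end of the fingers, on their centre line; the grasp point (between the pads) lies 19 mm behind it (robot.pinch_z is the distance from the TCP to the grasp point, in m); y points along the fingers, x is the direction in which the jaws open and shut, and the axes are right-handed (so a half turn about y gives the same grasp; the last joint's range is limited). The gripper opens to 93 mm and grips with 3 to 60 N. Pads are 15 mm wide; open, the fingers measure 128 mm over their backs; the gripper's body (75 mm by 188 mm) begins 65 mm behind the grasp point.
Start: joints at [1.16, 0.13, 1.488, -0, 1.523, -0.085], TCP at [0.192, 0.568, 0.219] pointing down, gripper open.
Joint ranges: [-2.96, 2.96], [-0.89, 2.26], [0.02, 2.5], [-1.34, 4.48], [0, 2.73], [-2.66, 2.66]. Speed limits (rad/s): [2.39, 2.39, 2.79, 3.14, 3.14, 3.14].

INTERFACE

Orientations are given as a rotation vector (axis times angle).
In Python, from plant import robot gives the robot as it stands.
- The arm moves only by the shell command python3 -m inch 'ROWS' [FORCE]. ROWS is JSON, a list of rows, each a list of 5 numbers: the closure, from -1 (fully open) to 1 (shut), then the shift along the world's x, y, z in m, then the turn about the world's z in rad. A call has 1 to 8 rows; each row is the pose to reach, as a shift and turn from the pose measured when the call began; what a row does not reach only later rows make up. A row lasts 1/8 s, in which the tool goes at most 62.5 mm and 10.7 degrees, less where a joint would pass 70% of its speed; a pose out of reach is approached as far as the arm can. A call with a gripper value outside its range is refused whole. The fingers move at their own pace and stop on an object; FORCE is the grip in N (left out, the last holds). Time passes only in rows, so rows that repeat a pose let the fingers close. It gives the time, the measured TCP pose, the force and the opening at its end, in the units of the state.
- robot.read_state(): the state, without advancing time (a new reading comes with each control period).
- robot.read_camera(name): name is "scene" or "top" or "wrist"; returns a dict with "color" (384x512x3 uint8, red, green, blue), "mtx" (3x3 intrinsics, pixels), "dist_coeffs" ([k1, k2, p1, p2, k3] as OpenCV has them; the pictures are not rectified), "R" (3x3) and "t" (3): a world point X has camera coordinates R X + t; the wrist camera has in their place "hand_eye" (4x4, takes a point from camera to tool coordinates, whose origin is the TCP and whose axes are the tool frame's). Camera axes: x right, y down, z forward; pixel columns grow to the right and rows downward; lengths in m; the calibration is good to about 2 mm. A picture is of the moment at which its call begins: read the wrist's pose just before it. There is no depth.
- robot.close_job(): hands the job in, once; it reports no verdict.
The state is a dict: "t": time; "q": joint angles; "dq": joint speeds; "joint_torque": joint torques, N m; "tool_pos": TCP position; "orientation": TCP orientation; "force": force on the tool from outside, world axes, zero at the start; "wrist_torque": the same for the moment, N m; "opening": finger opening in m.
Only numpy, scipy, OpenCV 4.12 (cv2) and the standard library are available. Lean on these libraries where they do the work, as an engineer would, in place of code of your own. Each camera call takes 0.05 s, during which the arm holds its last target. There are 200 camera calls.

## Working session

There is one attempt and no reset: what is moved stays moved. The work goes in short steps, Python scripts to look and compute and a shell command to move; the robot and the scene stay as the last step left them, time stands still between calls to the robot, and variables do not carry over. Pictures are saved under pics/ and viewed, about 8 in all and at most 12, crops included, and the job is handed in when it is done.

```bash
ls; mkdir -p pics
cat > h.py <<'E'
import numpy as np,cv2
from plant import robot
from scipy.spatial.transform import Rotation as Ro
def cam(name):
    s=robot.read_state(); c=robot.read_camera(name)
    if name=='wrist':
        T=np.eye(4);T[:3,:3]=Ro.from_rotvec(s['orientation']).as_matrix();T[:3,3]=s['tool_pos']
        M=np.linalg.inv(T@np.array(c['hand_eye'])); c['R'],c['t']=M[:3,:3],M[:3,3]
    c={k:np.array(v) for k,v in c.items()}
    np.savez('last_%s.npz'%name,**c); return c
def load(name): return dict(np.load('last_%s.npz'%name))
def back(c,px,z):
    u=cv2.undistortPoints(np.array(px,float).reshape(-1,1,2),c['mtx'],c['dist_coeffs']).reshape(-1,2)
    d=np.c_[u,np.ones(len(u))]@c['R']; o=-c['R'].T@c['t'].ravel()
    return o+d*((z-o[2])/d[:,2])[:,None]
def proj(c,X):
    return cv2.projectPoints(np.array(X,float).reshape(-1,1,3),cv2.Rodrigues(c['R'])[0],c['t'].astype(float).ravel(),c['mtx'],c['dist_coeffs'])[0].reshape(-1,2)
def save(n,im): cv2.imwrite('pics/'+n,im[...,::-1])
E
python3 - <<'E'
from h import *
s=robot.read_state();print(s)
a=cam('scene');b=cam('top')
save('s.png',a['color']);save('t.png',cv2.resize(b['color'],(800,600),interpolation=cv2.INTER_CUBIC))
print(-a['R'].T@a['t'],-b['R'].T@b['t'])
E
```

```text
pics
{'t': 0.0, 'q': array([ 1.15960335e+00,  1.31135154e-01,  1.48926787e+00,  2.25926400e-05,
        1.52298856e+00, -8.53976101e-02]), 'dq': array([ 0.00081886, -0.00057115, -0.00155499, -0.00053741, -0.00043651,
       -0.00114436]), 'joint_torque': array([-6.21837953e-04, -5.59830594e+01, -4.91763747e+01,  7.68582872e-02,
        3.57072044e-02, -2.47348516e-04]), 'tool_pos': array([0.19178232, 0.56793337, 0.21760925]), 'orientation': array([-1.3468197 , -0.96477306,  0.96735309]), 'force': array([ 0.30041892,  0.17715325, -0.97707572]), 'wrist_torque': array([-0.00067069,  0.01099757,  0.02461   ]), 'opening': 0.09288306970548629}
[ 1.00496136 -0.82163229  1.19066709] [ 0.23775677 -0.00490721  1.42235735]
```

View pics/t.png

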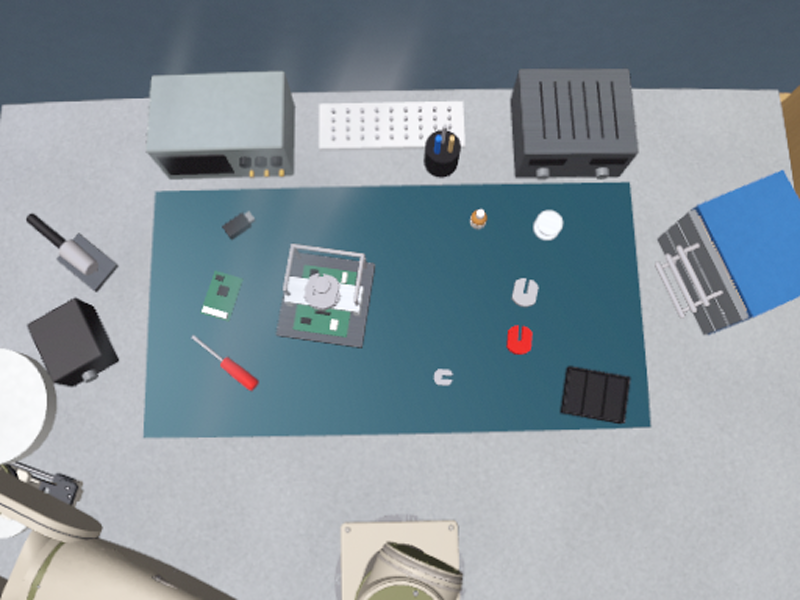

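View pics/s.png

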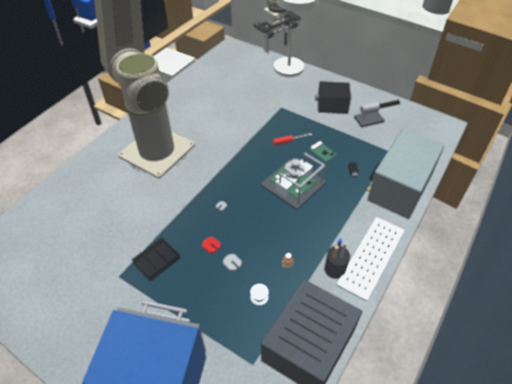

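The top view (800 px wide) shows the candidates for mass_new:
- The larger grey slotted disc at (525,291), my choice.
- The red look-alike at (519,340), to be left alone.
- The small grey disc at (443,377), which is mass_small.
- The round white spool at (548,225).

The fixture is at (325,297), with its front toward the robot. The scene view agrees: grey disc at (232,262), red at (211,244), small at (221,205).

Run:
```python
from h import *
b=load('top');im=b['color'];k=1/1.5625
P=lambda l,z:np.round(back(b,(np.array(l)+.5)*k-.5,z),4)
print('new',P([[525,291]],.012),'red',P([[519,340]],.012),'small',P([[443,377]],.008))
print('base corners',P([[278,338],[361,347],[375,263]],.01),'head',P([[321,286]],.12))
print('guard corners',P([[291,246],[364,250],[286,291],[361,308]],.1))
def crop(cx,cy,h,s): 
    cx,cy=int(cx*k),int(cy*k);return cv2.resize(im[cy-h:cy+h,cx-h:cx+h],(s,s),interpolation=cv2.INTER_CUBIC)
save('c.png',np.hstack([crop(525,300,22,380),crop(325,297,38,400)[:380]]))
```

```text
new [[ 0.5408 -0.2567  0.012 ]] red [[ 0.4439 -0.2397  0.012 ]] small [[ 0.376  -0.0904  0.008 ]]
base corners [[0.4576 0.2273 0.01  ]
 [0.437  0.0663 0.01  ]
 [0.6037 0.037  0.01  ]] head [[0.5343 0.1322 0.12  ]]
guard corners [[0.6164 0.1906 0.1   ]
 [0.6058 0.0545 0.1   ]
 [0.5307 0.1989 0.1   ]
 [0.4961 0.0611 0.1   ]]
```

View pics/c.png

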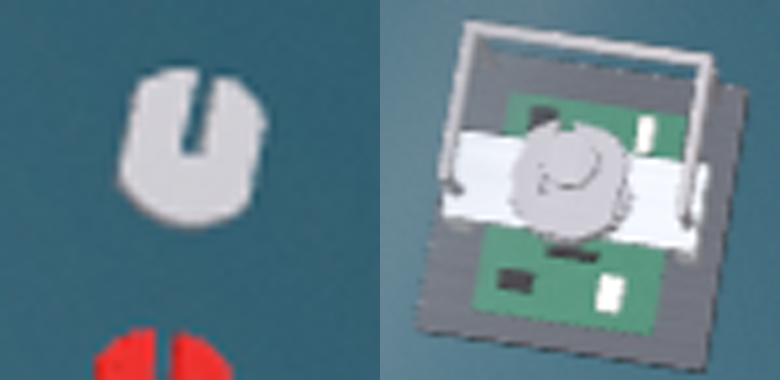

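The crop confirms the choice: grey, about 56 mm, two flats, slot at about (200,110) in the crop pointing away from the robot. The red one is separate, just below it. Mass_top's slot faces the rear, and a notch from the lower mass may show at (625,200).

```bash
python3 - <<'E'
from h import *
s=robot.read_state();print(Ro.from_rotvec(s['orientation']).as_matrix().round(3))
c=cam('wrist');print(c['hand_eye'].round(3),c['mtx'].round(0))
E
python3 -m inch '[[-1,0.03,-0.06,0.03,0],[-1,0.06,-0.12,0.05,0],[-1,0.09,-0.17,0.08,0],[-1,0.12,-0.23,0.1,0],[-1,0.15,-0.29,0.1,0],[-1,0.18,-0.34,0.1,0],[-1,0.2,-0.38,0.1,0],[-1,0.2,-0.4,0.1,0]]'
```

```text
[[ 0.32  -0.001 -0.947]
 [ 0.947 -0.002  0.32 ]
 [-0.002 -1.     0.   ]]
[[ 1.     0.001  0.001  0.   ]
 [-0.001 -0.253  0.968 -0.166]
 [ 0.001 -0.968 -0.253  0.07 ]
 [ 0.     0.     0.     1.   ]] [[303.   0. 254.]
 [  0. 303. 192.]
 [  0.   0.   1.]]
t: 1.15
tool_pos: [0.3927, 0.1653, 0.3176]
orientation: [-1.348, -0.962, 0.965]
force: [-0.2, 1.2, 1.0]
opening: 0.0928
```

Run:
```python
from h import *
c=cam('wrist');save('w1.png',cv2.resize(c['color'],(800,600),interpolation=cv2.INTER_CUBIC))
```

```text
(no output)
```

View pics/w1.png

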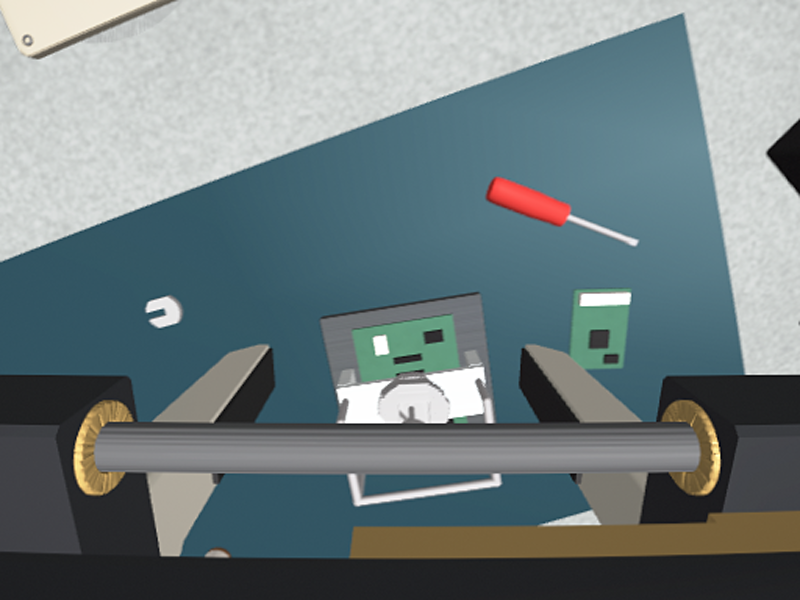

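The wrist view shows the fixture at (400,390), partly hidden by the gripper rail. I'll take side views to find the lower mass's slot: left now, then right on the way to the mass.

```bash
python3 -m inch '[[-1,0.05,0.04,-0.02,0],[-1,0.1,0.07,-0.04,0],[-1,0.15,0.1,-0.08,0],[-1,0.2,0.13,-0.1,0],[-1,0.23,0.14,-0.115,0],[-1,0.23,0.14,-0.115,0]]'
python3 - <<'E'
from h import *
c=cam('wrist');np.savez('left.npz',**c);save('w2.png',c['color']);print(proj(c,[[.535,.135,.089]]))
E
python3 -m inch '[[-1,-0.03,-0.05,0.03,0],[-1,-0.06,-0.1,0.06,0],[-1,-0.09,-0.15,0.06,0],[-1,-0.12,-0.2,0.06,0],[-1,-0.13,-0.25,0.06,0],[-1,-0.13,-0.3,0.04,0],[-1,-0.13,-0.35,0,0],[-1,-0.13,-0.37,0,0]]'
python3 - <<'E'
from h import *
c=cam('wrist');np.savez('right.npz',**c);save('w3.png',c['color']);p=proj(c,[[.535,.135,.089]])[0];print(p)
a=dict(np.load('left.npz'));q=proj(a,[[.535,.135,.089]])[0];r=proj(load('scene'),[[.535,.135,.089]])[0]
def cr(im,p,h,s):
    x,y=[int(v) for v in p];x=np.clip(x,h,512-h);y=np.clip(y,h,384-h);return cv2.resize(im[y-h:y+h,x-h:x+h],(s,s),interpolation=cv2.INTER_CUBIC)
save('m.png',np.vstack([np.hstack([cr(a['color'],q,60,390),cr(c['color'],p,60,390)])]))
save('sc.png',cr(load('scene')['color'],r,32,400))
E
```

```text
t: 1.95
tool_pos: [0.6221, 0.3038, 0.1964]
orientation: [-1.348, -0.955, 0.972]
force: [-0.8, -1.0, -0.6]
opening: 0.093
[[ 51.84094839 161.39735888]]
t: 3.0
tool_pos: [0.4893, -0.0679, 0.1975]
orientation: [-1.348, -0.954, 0.97]
force: [-0.1, -0.2, 0.6]
opening: 0.0929
[475.96033223 167.73809313]
```

View pics/m.png

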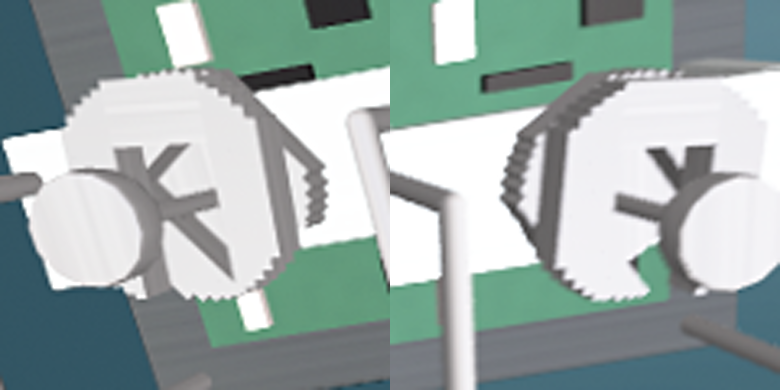

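Run:
```python
from h import *
def cr(c,h,s,dx=0):
    x,y=[int(v) for v in proj(c,[[.535,.135,.08]])[0]];x=np.clip(x+dx,h,512-h);y=np.clip(y,h,384-h);im=c['color'][y-h:y+h,x-h:x+h]
    im=(255*(im/255.)**3).astype(np.uint8)
    return cv2.resize(im,(s,s),interpolation=cv2.INTER_CUBIC)
save('m2.png',np.hstack([cr(dict(np.load('left.npz')),32,266,18),cr(dict(np.load('right.npz')),32,266,-18),cr(load('scene'),22,266)]))
```

```text
(no output)
```

View pics/m2.png

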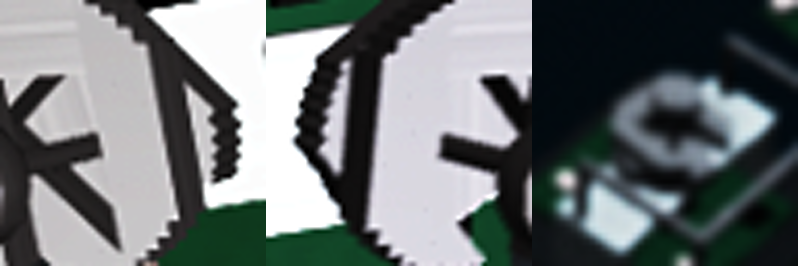

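Run:
```python
from h import *
o=np.array([.534,.132])
def pts(f,dx,l,z,h=32,s=266):
    c=dict(np.load(f));x,y=[int(v) for v in proj(c,[[.535,.135,.08]])[0]];x=np.clip(x+dx,h,512-h);y=np.clip(y,h,384-h)
    p=(np.array(l)+.5)*2*h/s-.5+[x-h,y-h]
    X=back(c,p,z)[:,:2]
    for q,w in zip(l,X): d=w-o;print(q,w.round(4),'r',np.hypot(*d).round(4),'bearing',np.degrees(np.arctan2(d[1],d[0])).round(0))
print('left');pts('left.npz',18,[(150,10),(235,105),(212,182),(208,85)],.077)
print('left top');pts('left.npz',18,[(90,0),(150,40),(185,215)],.089)
print('right');pts('right.npz',-18,[(330-266,52),(300-266,135),(345-266,195)],.077)
print('right top');pts('right.npz',-18,[(382-266,50),(370-266,235),(495-266,198),(458-266,222),(483-266,250)],.089)
```

```text
left
(150, 10) [0.5151 0.1659] r 0.0388 bearing 119.0
(235, 105) [0.541  0.1751] r 0.0437 bearing 81.0
(212, 182) [0.5555 0.162 ] r 0.0369 bearing 54.0
(208, 85) [0.5348 0.1711] r 0.0391 bearing 89.0
left top
(90, 0) [0.5105 0.161 ] r 0.0373 bearing 129.0
(150, 40) [0.5227 0.1698] r 0.0394 bearing 107.0
(185, 215) [0.5604 0.1597] r 0.0383 bearing 46.0
right
(64, 52) [0.5059 0.1071] r 0.0375 bearing -138.0
(34, 135) [0.5226 0.0968] r 0.037 bearing -108.0
(79, 195) [0.5402 0.1043] r 0.0284 bearing -77.0
right top
(116, 50) [0.5057 0.1119] r 0.0347 bearing -145.0
(104, 235) [0.5465 0.1019] r 0.0326 bearing -67.0
(229, 198) [0.5472 0.131 ] r 0.0133 bearing -4.0
(192, 222) [0.55   0.1219] r 0.019 bearing -32.0
(217, 250) [0.5585 0.1264] r 0.0252 bearing -13.0
```

mass_top's slot points to about −15° in world. mass_low's slot axis lies at about 22° (or 202° if it faces the other way). A final slot heading near 105–112° is clear of all of these. To stay within joint 6's range through that +115° turn, I'll grip with the tool half-turned.

```bash
python3 -m inch '[[-1,0.01,-0.03,0,-0.18],[-1,0.02,-0.06,0,-0.36],[-1,0.03,-0.09,0,-0.54],[-1,0.04,-0.12,0,-0.72],[-1,0.05,-0.15,0,-0.9],[-1,0.06,-0.18,0,-1.08],[-1,0.07,-0.195,0,-1.26],[-1,0.07,-0.195,0,-1.44]]'
python3 -m inch '[[-1,0,0,0,-0.18],[-1,0,0,0,-0.36],[-1,0,0,0,-0.54],[-1,0,0,0,-0.72],[-1,0,0,0,-0.9],[-1,0,0,0,-1.08],[-1,0,0,0,-1.26],[-1,0,0,0,-1.44]]'
python3 -m inch '[[-1,0,0,0,-0.14],[-1,0,0,0,-0.26],[-1,0,0,0,-0.26]]'
cat > fit.py <<'E'
from h import *
from scipy.optimize import minimize
def tmpl(x,y,th,S,n):
    g=(np.arange(n)-n/2)*S; X,Y=np.meshgrid(g,g,indexing='ij')
    a=(X-x)*np.cos(th)+(Y-y)*np.sin(th); b=-(X-x)*np.sin(th)+(Y-y)*np.cos(th)
    sm=lambda d:np.clip(.5-d/.001,0,1)
    body=sm(np.maximum(np.hypot(a,b)-.028,abs(b)-.023)); slot=sm(np.maximum(abs(b)-.004,-.003-a))
    return body*(1-slot)
def fit(c,xy,z,th0,zbg=False):
    S,n=.0005,180; g=(np.arange(n)-n/2)*S
    X,Y=np.meshgrid(g+xy[0],g+xy[1],indexing='ij')
    p=proj(c,np.c_[X.ravel(),Y.ravel(),np.full(n*n,z)]).astype(np.float32).reshape(n,n,2)
    R=cv2.remap(c['color'],p[...,0],p[...,1],cv2.INTER_LINEAR)
    v=R.min(axis=2).astype(float); m=np.clip((v-100)/60,0,1)
    best=min((minimize(lambda q:((tmpl(q[0]*.01,q[1]*.01,q[2],S,n)-m)**2).mean(),[i*.5,j*.5,th0],method='Nelder-Mead') for i in(-1,0,1) for j in (-1,0,1)),key=lambda r:r.fun)
    q=best.x; print('xy',(xy[0]+q[0]*.01).round(4),(xy[1]+q[1]*.01).round(4),'yaw deg',np.degrees(q[2]).round(1),'err',best.fun.round(4),'mask',m.mean().round(3))
    t=tmpl(q[0]*.01,q[1]*.01,q[2],S,n)
    return R,t
E
python3 - <<'E'
from fit import *
fit(load('top'),[.541,-.257],.012,-.25)
c=cam('wrist');s=robot.read_state();R=Ro.from_rotvec(s['orientation']).as_matrix()
print(s['q'].round(2),'jaw yaw',np.degrees(np.arctan2(R[1,0],R[0,0])).round(1),proj(c,[[.541,-.257,.012]]))
r,t=fit(c,[.541,-.257],.012,-.25)
o=r.copy();e=abs(np.gradient(t)[0])+abs(np.gradient(t)[1])>.2;o[e]=[255,0,0]
save('f.png',np.hstack([cv2.resize(o[::-1,::-1],(400,400)),cv2.resize(c['color'],(400,400))]))
E
```

```text
t: 4.05
tool_pos: [0.5607, -0.265, 0.201]
orientation: [-1.562, 0.167, -0.159]
force: [0.5, 0.3, 0.1]
opening: 0.0933
t: 5.05
tool_pos: [0.561, -0.2642, 0.2035]
orientation: [-1.162, 1.267, -1.269]
force: [-0.0, 0.1, 0.7]
opening: 0.0931
t: 5.42
tool_pos: [0.5613, -0.2635, 0.2056]
orientation: [-1.02, 1.45, -1.458]
force: [-0.5, -0.5, 0.3]
opening: 0.0929
xy 0.5394 -0.2562 yaw deg -14.9 err 0.0089 mask 0.266
[-0.52  0.18  1.45  0.01  1.5   1.38] jaw yaw -109.4 [[255.09165605 190.45103013]]
xy 0.5399 -0.2561 yaw deg -14.7 err 0.0064 mask 0.26
```

View pics/f.png

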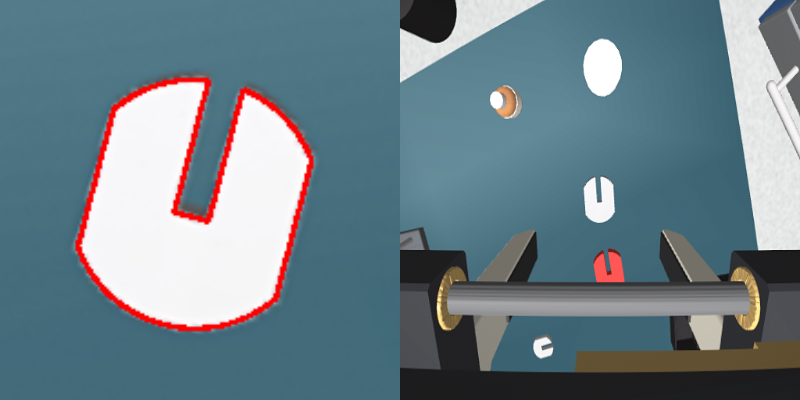

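The fit outline matches exactly, and both cameras agree: mass_new is at (0.540, −0.256) with yaw −14.7°. I'll go down onto it.

```bash
python3 -m inch '[[-1,-0.0213,0.0075,-0.02,0.08],[-1,-0.0213,0.0075,-0.06,0.08],[-1,-0.0213,0.0075,-0.1,0.08],[-1,-0.0213,0.0075,-0.13,0.08],[-1,-0.0213,0.0075,-0.15,0.08],[-1,-0.0213,0.0075,-0.165,0.08],[-1,-0.0213,0.0075,-0.175,0.08],[-1,-0.0213,0.0075,-0.175,0.08]]'
python3 - <<'E'
from h import *
s=robot.read_state();R=Ro.from_rotvec(s['orientation']).as_matrix()
print(s['tool_pos'].round(4),R.round(4).tolist(),np.degrees(np.arctan2(R[1,0],R[0,0])).round(2))
E
```

```text
t: 6.48
tool_pos: [0.5399, -0.2561, 0.03]
orientation: [-1.067, 1.393, -1.399]
force: [0.1, 0.6, -1.1]
opening: 0.0931
[ 0.5399 -0.2561  0.03  ] [[-0.2559, 0.0081, 0.9667], [-0.9667, 0.002, -0.256], [-0.004, -1.0, 0.0073]] -104.83
```

```bash
python3 -m inch '[[-1,0,0,-0.015,0],[-1,0,0,-0.024,0],[-1,0,0,-0.027,0],[0.2,0,0,-0.027,0],[0.6,0,0,-0.027,0],[1,0,0,-0.027,0],[1,0,0,-0.027,0],[1,0,0,-0.027,0]]' 30
python3 -m inch '[[1,0,0,0,0],[1,0,0,0,0],[1,0,0,0,0],[1,0,0,0,0]]'
python3 -m inch '[[1,0,0,0.01,0],[1,0,0,0.03,0],[1,0,0,0.06,0],[1,0,0,0.1,0],[1,0,0,0.13,0],[1,0,0,0.15,0],[1,0,0,0.15,0]]'
```

```text
t: 7.48
tool_pos: [0.54, -0.2561, 0.0031]
orientation: [-1.067, 1.392, -1.399]
force: [-0.6, 0.8, 0.0]
opening: 0.0474
t: 7.98
tool_pos: [0.5399, -0.2561, 0.0031]
orientation: [-1.067, 1.392, -1.399]
force: [-0.8, 0.5, -1.2]
opening: 0.0458
t: 8.85
tool_pos: [0.5412, -0.2568, 0.1557]
orientation: [-1.066, 1.388, -1.402]
force: [-0.2, -0.3, -1.7]
opening: 0.046
```

The mass is held at a 46 mm opening. I'll carry it in front of the fixture, high, then look with the wrist camera.

```bash
python3 -m inch '[[1,-0.02,0.04,0,0],[1,-0.04,0.09,0,0],[1,-0.06,0.15,0,0.04],[1,-0.076,0.21,0,0.08],[1,-0.076,0.27,0,0.08],[1,-0.076,0.33,0,0.08],[1,-0.076,0.38,0,0.08],[1,-0.076,0.4,0,0.08]]'
python3 -m inch '[[1,0,0,0,0],[1,0,0,-0.01,0],[1,0,0,-0.02,0],[1,0,0,-0.02,0]]'
python3 - <<'E'
from h import *
c=cam('wrist');save('w4.png',cv2.resize(c['color'],(800,600),interpolation=cv2.INTER_CUBIC))
s=robot.read_state();R=Ro.from_rotvec(s['orientation']).as_matrix()
print(s['tool_pos'].round(4),R[:,1].round(4),np.degrees(np.arctan2(R[1,0],R[0,0])).round(2),s['force'],s['q'].round(2))
for f,p in (('left.npz',(88.5*120/390-.5,100.5+228*120/390)),('right.npz',(391.5+342*120/390,106.5+232*120/390))):
    print(f,back(dict(np.load(f)),[p],.1215).round(4))
E
```

```text
t: 9.85
tool_pos: [0.4637, 0.1457, 0.154]
orientation: [-1.113, 1.331, -1.341]
force: [0.7, -1.4, -1.6]
opening: 0.0453
t: 10.35
tool_pos: [0.4627, 0.1446, 0.1322]
orientation: [-1.115, 1.334, -1.341]
force: [-0.1, -0.0, -1.4]
opening: 0.0455
[0.4631 0.1448 0.1331] [ 7.6e-03  3.0e-04 -1.0e+00] -100.15 [ 0.28100032  0.22227653 -0.89562838] [ 0.2  -0.13  1.91 -0.    1.36  1.95]
left.npz [[0.5375 0.1337 0.1215]]
right.npz [[0.5362 0.1295 0.1215]]
```

View pics/w4.png

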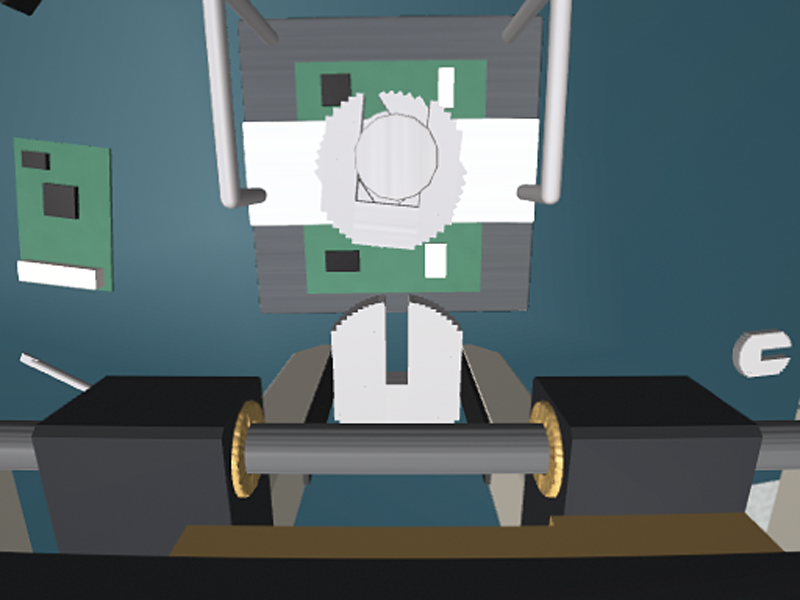

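The view is clear. The head circle is centred at about (396.5,156.5), and mass_new's slot mouth is at (397,297) with its end at (397,383). mass_top's slot opens to the rear, and the green gap at (375,100) shows mass_low's slot opening to the rear-left, so the target heading stands.

Run:
```python
from h import *
c=load('wrist');k=.64;B=lambda p,z:back(c,(np.array(p)+.5)*k-.5,z)[:,:2]
g=cv2.cvtColor(c['color'],cv2.COLOR_RGB2GRAY);g=cv2.resize(g[60:150,180:330],None,fx=4,fy=4,interpolation=cv2.INTER_CUBIC)
h=cv2.HoughCircles(g,cv2.HOUGH_GRADIENT_ALT,1,20,param1=80,param2=.6,minRadius=85,maxRadius=135)
print([((x+.5)/4-.5+180,(y+.5)/4-.5+60,r/4) for x,y,r in h[0]] if h is not None else None, 'mine',253.6,100)
ax=np.array([np.cos(np.radians(-10.15)),np.sin(np.radians(-10.15))]);ay=np.array([-ax[1],ax[0]]);T=np.array([.4631,.1448])
hd=B([[396.5,156.5]],.1215)[0];sl=B([[386,300],[408,300],[386,375],[408,375],[397,378]],.142);ed=B([[355,156],[438,156]],.1215)
print('head',hd,'dia',np.hypot(*(ed[1]-ed[0])),'rel ax,ay',(hd-T)@ax,(hd-T)@ay);print('slot edge rel',np.c_[(sl-T)@ax,(sl-T)@ay].round(4))
b=B([[240,20],[262,310],[543,20],[528,310]],.012);d=[b[0]-b[1],b[2]-b[3]];print('base yaw',[np.degrees(np.arctan2(v[1],v[0])).round(1) for v in d],'width',np.hypot(*(b[1]-b[3])), 'centre',b.mean(0))
```

```text
[(np.float32(256.125), np.float32(102.625), np.float32(30.335466))] mine 253.6 100
head [0.53774664 0.13170198] dia 0.02982037015641866 rel ax,ay 0.07578660989726219 0.00026163558415545857
slot edge rel [[ 0.0278  0.0038]
 [ 0.0278 -0.0037]
 [ 0.0003  0.0039]
 [ 0.0003 -0.0039]
 [-0.0009 -0.    ]]
base yaw [np.float64(-9.6), np.float64(-9.4)] width 0.1674825154680819 centre [0.53356182 0.13457112]
```

```bash
python3 -m inch '[[1,0,0,-0.01,0.01],[1,0,0,-0.02,0.01],[1,0,0,-0.03,0.01],[1,0,0,-0.0355,0.01],[1,0,0,-0.0355,0.01],[1,0,0,-0.0355,0.01]]'
python3 - <<'E'
from h import *
s=robot.read_state();R=Ro.from_rotvec(s['orientation']).as_matrix()
print(s['tool_pos'].round(4),R[:,1].round(4),np.degrees(np.arctan2(R[1,0],R[0,0])).round(2),s['force'].round(1))
d=np.array([.53775,.1317])-s['tool_pos'][:2];print(d)
E
```

```text
t: 11.15
tool_pos: [0.4634, 0.1449, 0.0979]
orientation: [-1.119, 1.326, -1.334]
force: [0.3, -0.9, -1.5]
opening: 0.0459
[0.4634 0.1449 0.0979] [ 8.1e-03  5.0e-04 -1.0e+00] -99.57 [ 0.3 -0.9 -1.5]
[ 0.07437261 -0.01323368]
```

```bash
python3 -m inch '[[1,0.01,-0.0018,0,0],[1,0.02,-0.0036,0,0],[1,0.03,-0.0053,0,0],[1,0.03,-0.0053,0,0],[1,0.03,-0.0053,0,0]]'
python3 - <<'E'
from h import *
s=robot.read_state();c=cam('wrist');print(s['tool_pos'].round(4),s['force'].round(1))
save('w5.png',cv2.resize(c['color'][96:276,136:376],(800,600),interpolation=cv2.INTER_CUBIC))
E
```

```text
t: 11.78
tool_pos: [0.4932, 0.1395, 0.0977]
orientation: [-1.119, 1.326, -1.334]
force: [-0.9, 0.2, -2.5]
opening: 0.0455
[0.4932 0.1395 0.0977] [-0.9  0.2 -2.5]
```

View pics/w5.png

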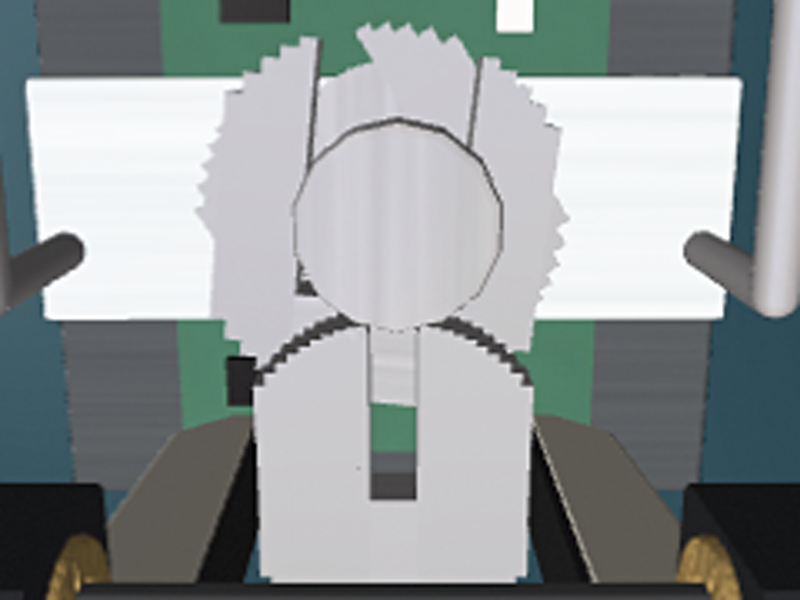

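The mouth now meets the head's front edge. The head is centred at about (398,225), spanning 294–502, and the slot walls are at columns 369 and 418. I'll compute the lateral offset.

Run:
```python
from h import *
c=load('wrist');B=lambda p,z:back(c,(np.array(p)+.5)*.3-.5+[136,96],z)[:,:2]
a=np.radians(-9.57);ax=np.array([np.cos(a),np.sin(a)]);ay=np.array([-ax[1],ax[0]]);T=np.array([.4932,.1395])
f=lambda l,z:print(np.c_[(B(l,z)-T)@ax,(B(l,z)-T)@ay].round(4))
f([[398,225],[294,225],[502,225],[398,118],[398,331]],.1215);f([[369,335],[418,335],[370,490],[418,490],[394,499]],.1066)
f([[394,499]],.0946)
```

```text
[[ 0.0458 -0.0002]
 [ 0.0458  0.0146]
 [ 0.0458 -0.015 ]
 [ 0.0607 -0.0002]
 [ 0.0302 -0.0002]]
[[ 0.0256  0.0044]
 [ 0.0256 -0.0035]
 [-0.0014  0.0044]
 [-0.0013 -0.0037]
 [-0.003   0.0003]]
[[-0.0084  0.0004]]
```

```bash
python3 -m inch '[[1,0.004,-0.0012,0,0],[1,0.008,-0.0018,0,0],[1,0.012,-0.0025,0,0],[1,0.0145,-0.0029,0,0],[1,0.017,-0.0034,0,0],[1,0.0195,-0.0038,0,0],[1,0.0195,-0.0038,0,0]]'
```

```text
t: 12.7
tool_pos: [0.5128, 0.1358, 0.0977]
orientation: [-1.119, 1.326, -1.334]
force: [-0.4, -0.1, -0.7]
opening: 0.0457
```

```bash
python3 -m inch '[[1,0.004,-0.0007,0,0],[1,0.008,-0.0013,0,0],[1,0.012,-0.002,0,0],[1,0.015,-0.0025,0,0],[1,0.018,-0.003,0,0],[1,0.0205,-0.0035,0,0],[1,0.0205,-0.0035,0,0]]'
python3 -m inch '[[1,0.001,-0.0002,0,0],[1,0.002,-0.0003,0,0],[1,0.002,-0.0003,0,0]]'
```

```text
t: 13.58
tool_pos: [0.5334, 0.1322, 0.0977]
orientation: [-1.119, 1.326, -1.334]
force: [0.4, -0.4, -1.3]
opening: 0.0453
t: 13.95
tool_pos: [0.5354, 0.1319, 0.0977]
orientation: [-1.119, 1.326, -1.334]
force: [-0.1, 0.4, -2.4]
opening: 0.0457
```

```bash
python3 -m inch '[[1,0.0005,-0.0001,0,0],[1,0.001,-0.0002,0,0],[1,0.001,-0.0002,0,0]]'
python3 -m inch '[[1,0.0005,-0.0001,0,0],[1,0.0005,-0.0001,0,0]]'
python3 -m inch '[[1,0.0005,-0.0001,0,0],[1,0.0005,-0.0001,0,0]]'
```

```text
t: 14.32
tool_pos: [0.5364, 0.1317, 0.0977]
orientation: [-1.119, 1.326, -1.334]
force: [-0.7, 0.3, -2.2]
opening: 0.0454
t: 14.58
tool_pos: [0.537, 0.1316, 0.0977]
orientation: [-1.119, 1.326, -1.334]
force: [-0.4, 0.5, -2.0]
opening: 0.0456
t: 14.82
tool_pos: [0.5376, 0.1315, 0.0977]
orientation: [-1.119, 1.326, -1.334]
force: [0.7, -0.2, -1.1]
opening: 0.0453
```

```bash
python3 -m inch '[[1,0.0004,-0.0001,0,0],[1,0.0004,-0.0001,0,0]]'
python3 -c "
from h import *
print([robot.read_state()['force'].round(1).tolist() for _ in range(2)])"
```

```text
t: 15.08
tool_pos: [0.5379, 0.1314, 0.0977]
orientation: [-1.119, 1.326, -1.334]
force: [0.7, 0.4, -1.6]
opening: 0.0458
[[0.7, 0.4, -1.6], [0.7, 0.4, -1.6]]
```

```bash
python3 -m inch '[[1,0.0004,-0.0001,0,0],[1,0.0004,-0.0001,0,0]]'
```

```text
t: 15.32
tool_pos: [0.5381, 0.1313, 0.0976]
orientation: [-1.119, 1.327, -1.334]
force: [-0.8, 0.3, -0.5]
opening: 0.0455
```

```bash
python3 -m inch '[[1,0.0004,-0.0001,0,0],[1,0.0004,-0.0001,0,0]]'
```

```text
t: 15.58
tool_pos: [0.5383, 0.1313, 0.0976]
orientation: [-1.12, 1.327, -1.334]
force: [-3.0, 0.9, 0.5]
opening: 0.0457
```

```bash
python3 -m inch '[[1,0.0004,-0.0001,0,0],[1,0.0004,-0.0001,0,0]]'
```

```text
t: 15.82
tool_pos: [0.5385, 0.1313, 0.0976]
orientation: [-1.12, 1.327, -1.333]
force: [-4.6, 0.6, 1.5]
opening: 0.0456
```

Contact with the slot end: about 4.6 N, starting at x ≈ 0.538. I'll back off 0.6 mm and start turning, watching the force.

```bash
python3 -m inch '[[1,-0.0005,0.0001,0,0],[1,-0.0006,0.0001,0,0]]'; python3 -m inch '[[1,0,0,0,0.06],[1,0,0,0,0.12],[1,0,0,0,0.18],[1,0,0,0,0.18]]'
```

```text
t: 16.08
tool_pos: [0.5381, 0.1313, 0.0976]
orientation: [-1.12, 1.327, -1.334]
force: [-0.8, 0.7, -1.1]
opening: 0.0458
t: 16.58
tool_pos: [0.5381, 0.1314, 0.0975]
orientation: [-1.209, 1.196, -1.202]
force: [-1.1, 0.6, -1.7]
opening: 0.0454
```

```bash
python3 -m inch '[[1,-0.0002,0,0,0.06],[1,-0.0002,0,0,0.12],[1,-0.0002,0,0,0.18],[1,-0.0002,0,0,0.24],[1,-0.0002,0,0,0.24]]'
```

```text
t: 17.2
tool_pos: [0.538, 0.1312, 0.0974]
orientation: [-1.311, 1.019, -1.024]
force: [-1.5, 0.6, -0.9]
opening: 0.0456
```

```bash
python3 -m inch '[[1,0,0,0,0.06],[1,0,0,0,0.12],[1,0,0,0,0.18],[1,0,0,0,0.24],[1,0,0,0,0.24]]'
```

```text
t: 17.82
tool_pos: [0.5381, 0.1311, 0.0974]
orientation: [-1.395, 0.84, -0.844]
force: [-1.8, 0.1, -1.7]
opening: 0.0457
```

```bash
python3 -m inch '[[1,-0.0004,0,0,0.06],[1,-0.0004,0,0,0.12],[1,-0.0004,0,0,0.18],[1,-0.0004,0,0,0.24],[1,-0.0004,0,0,0.24]]'
```

```text
t: 18.45
tool_pos: [0.5381, 0.131, 0.0975]
orientation: [-1.461, 0.658, -0.661]
force: [0.1, -0.6, -2.2]
opening: 0.0458
```

```bash
python3 -m inch '[[1,0,0,0,0.06],[1,0,0,0,0.12],[1,0,0,0,0.18],[1,0,0,0,0.24],[1,0,0,0,0.24]]'
```

```text
t: 19.08
tool_pos: [0.5382, 0.131, 0.0976]
orientation: [-1.511, 0.474, -0.477]
force: [-0.2, -0.7, -2.2]
opening: 0.0453
```

```bash
python3 -m inch '[[1,0,0,0,0.06],[1,0,0,0,0.12],[1,0,0,0,0.18],[1,0,0,0,0.24],[1,0,0,0,0.3],[1,0,0,0,0.3]]'
```

```text
t: 19.82
tool_pos: [0.5384, 0.131, 0.0977]
orientation: [-1.55, 0.243, -0.244]
force: [0.7, -0.2, -2.2]
opening: 0.0456
```

```bash
python3 -m inch '[[1,0,0,0,0.06],[1,0,0,0,0.12],[1,0,0,0,0.18],[1,0,0,0,0.24],[1,0,0,0,0.24]]'
```

```text
t: 20.45
tool_pos: [0.5385, 0.131, 0.0977]
orientation: [-1.563, 0.058, -0.058]
force: [-0.0, -0.1, -1.3]
opening: 0.0457
```

```bash
python3 -m inch '[[1,0,0,0,0.06],[1,0,0,0,0.12],[1,0,0,0,0.18],[1,0,0,0,0.24],[1,0,0,0,0.3],[1,0,0,0,0.3]]'; python3 -c "
from h import *
s=robot.read_state();R=Ro.from_rotvec(s['orientation']).as_matrix()
print(s['tool_pos'],R.round(4).tolist(),'slot heading',np.degrees(np.arctan2(R[1,0],R[0,0]))+90,s['q'].round(2))"
```

```text
t: 21.2
tool_pos: [0.5385, 0.131, 0.0977]
orientation: [-1.556, -0.174, 0.176]
force: [0.3, -0.1, -1.6]
opening: 0.0456
[0.53850057 0.13096511 0.09774706] [[0.9752, -0.0017, -0.2213], [0.2213, 0.0073, 0.9752], [-0.0, -1.0, 0.0074]] slot heading 102.78450457632333 [ 0.14  0.1   1.75  0.01  1.3  -0.08]
```

Turned to heading 103° with no contact force. Next, lower gently until it touches.

```bash
python3 -m inch '[[1,0,0,-0.002,0],[1,0,0,-0.0035,0],[1,0,0,-0.0045,0],[1,0,0,-0.0045,0]]'; python3 -m inch '[[1,0,0,-0.0004,0],[1,0,0,-0.0004,0]]'
```

```text
t: 21.7
tool_pos: [0.5384, 0.131, 0.0931]
orientation: [-1.556, -0.174, 0.176]
force: [-0.7, -0.1, -2.2]
opening: 0.0458
t: 21.95
tool_pos: [0.5384, 0.131, 0.0927]
orientation: [-1.556, -0.174, 0.176]
force: [-0.3, -0.1, -1.8]
opening: 0.0455
```

```bash
python3 -m inch '[[1,0,0,-0.0004,0],[1,0,0,-0.0004,0]]'
```

```text
t: 22.2
tool_pos: [0.5384, 0.1309, 0.0923]
orientation: [-1.556, -0.174, 0.176]
force: [-0.8, -0.0, -1.9]
opening: 0.0456
```

```bash
python3 -m inch '[[1,0,0,-0.0004,0],[1,0,0,-0.0004,0]]'
```

```text
t: 22.45
tool_pos: [0.5384, 0.131, 0.0921]
orientation: [-1.556, -0.174, 0.175]
force: [-1.3, -0.5, 1.8]
opening: 0.0457
```

```bash
python3 -c "
from h import *
print(robot.read_state()['force'])"; python3 -m inch '[[1,0,0,0,0],[1,0,0,0,0]]'
```

```text
[-1.28096248 -0.52735454  1.7826283 ]
t: 22.7
tool_pos: [0.5384, 0.131, 0.0921]
orientation: [-1.556, -0.174, 0.175]
force: [-1.5, -0.2, 0.2]
opening: 0.0457
```

It's seated: the TCP is at 0.0921, so the underside is at about 0.089, pressing about 3 N. Release gently.

```bash
python3 -m inch '[[1,0,0,0,0],[1,0,0,0,0]]' 3; python3 -m inch '[[-0.05,0,0,0,0],[-0.15,0,0,0,0],[-0.25,0,0,0,0],[-0.25,0,0,0,0]]'
python3 -m inch '[[-0.25,0,0,0.005,0],[-0.25,0,0,0.01,0],[-0.25,0,0,0.02,0],[-0.25,0,0,0.03,0],[-0.25,0,0,0.05,0],[-0.25,0,0,0.08,0],[-0.25,0,0,0.1,0],[-0.25,0,0,0.1,0]]'
```

```text
t: 22.95
tool_pos: [0.5384, 0.131, 0.0921]
orientation: [-1.556, -0.174, 0.175]
force: [0.1, 0.1, 0.3]
opening: 0.0459
t: 23.45
tool_pos: [0.5385, 0.131, 0.0922]
orientation: [-1.556, -0.174, 0.175]
force: [0.6, 0.1, -0.4]
opening: 0.0581
t: 24.45
tool_pos: [0.54, 0.1312, 0.1949]
orientation: [-1.556, -0.178, 0.172]
force: [-0.7, 0.2, -0.0]
opening: 0.0583
```

```bash
python3 -m inch '[[-0.25,0,-0.02,0.02,0],[-0.25,0.01,-0.05,0.03,0],[-0.25,0.015,-0.08,0.03,0],[-0.25,0.015,-0.08,0.03,0],[-0.25,0.015,-0.08,0.03,0]]'
python3 - <<'E'
from h import *
c=cam('wrist');p=proj(c,[[.538,.131,.1]])[0];print(p)
x,y=[int(v) for v in p];x=np.clip(x,90,422);y=np.clip(y,70,314)
im=c['color'][y-70:y+70,x-90:x+90];im=(255*(im/255.)**2).astype(np.uint8)
np.savez('fin.npz',org=[x-90,y-70],**c)
save('w6.png',cv2.resize(im,(770,600),interpolation=cv2.INTER_CUBIC))
E
```

```text
t: 25.08
tool_pos: [0.5547, 0.0508, 0.2247]
orientation: [-1.556, -0.176, 0.172]
force: [-0.5, -0.4, -0.2]
opening: 0.0583
[254.7939345  101.05103427]
```

View pics/w6.png

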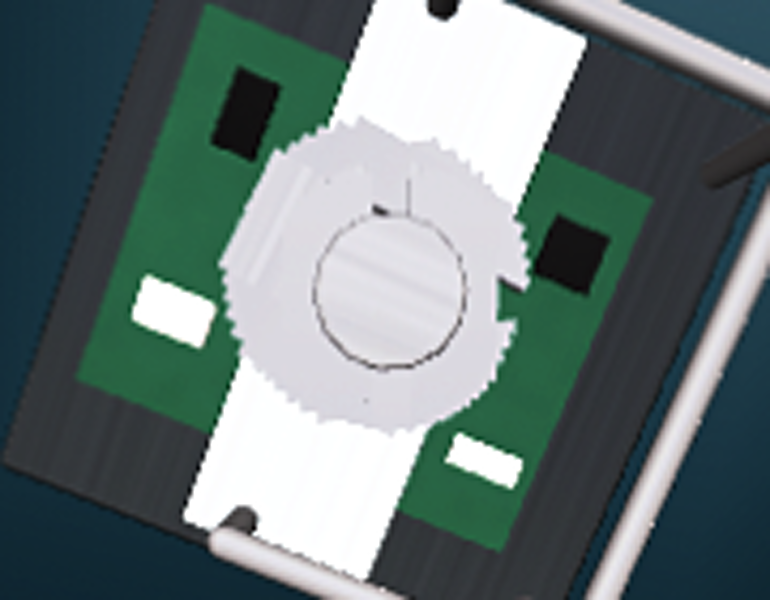

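The final view shows the head centred at (390,290). mass_new's slot wall is visible at columns 378–408, opening upward (toward +y), and mass_top's slot is on the right (toward the rear) at (510,300). A contrast-stretched crop will check the outline.

Run:
```python
from h import *
c=dict(np.load('fin.npz'));g=c['color'].astype(float).mean(2)
v=np.clip((g-205)/(250-205),0,1)*255
x,y=[int(t) for t in proj(c,[[.538,.131,.1]])[0]]
o=c['color'].copy();im=np.repeat(v[...,None],3,2).astype(np.uint8)
a=np.radians(102.8);R=np.array([[np.cos(a),-np.sin(a)],[np.sin(a),np.cos(a)]])
th=np.linspace(0,2*np.pi,200);ol=np.c_[.028*np.cos(th),np.clip(.028*np.sin(th),-.023,.023)]
sl=np.array([[.028,.004],[-.003,.004],[-.003,-.004],[.028,-.004]])
b=cv2.resize(im[y-45:y+45,x-50:x+50],None,fx=6,fy=6,interpolation=cv2.INTER_CUBIC)[:, :600]
d=b.copy()
for P in(ol,sl):
    w=P@R.T+[.5385,.131];p=(proj(c,np.c_[w,np.full(len(w),.101)])-[x-50,y-45]+.5)*6
    cv2.polylines(d,[p.astype(np.int32)],False,(255,0,0),1)
save('w7.png',cv2.resize(np.hstack([b,d]),(800,360)))
```

```text
(no output)
```

View pics/w7.png

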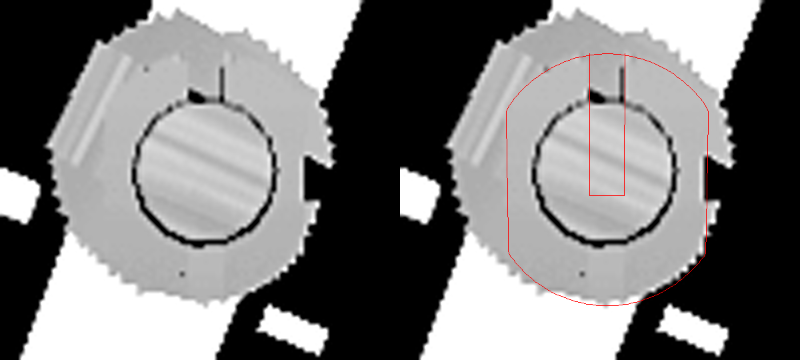

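The predicted outline (heading 103°) matches the visible slot walls, right flat and rear rim, and the mass sits flat and released. I'm handing in.

```bash
python3 -c "
from plant import robot
print(robot.close_job())"
```

```text
the job is handed in; nothing more can be done
None
```

I loaded the larger grey mass (mass_new) onto the fixture's weight stack and let go of it. I then handed the job in at about 25 s of the 72 s allowed. No verdict was reported.

I slid it in from the front under the stem's head and felt the slot end. Then I backed off slightly, turned it about +112° on the stem, lowered it until it touched, and released it.

**Last checks:**
- **Load on the fixture:** the highest wrist-force reading was about 5 N (the slot-end touch). Readings come only at the end of each move, so short peaks in between were not seen.
- **Seat:** touchdown put the underside at about 89 mm, the height of the stack's top. Its centre is about 6 mm from mass_top's by camera estimate.
- **Heading:** the slot points to about 103° in world. That is about 118° from mass_top's slot (−15°) and about 80° from mass_low's (22°).
- **Final picture:** the predicted outline matched the visible slot walls, flat and rim. The picture does not measure tilt directly.
- **Bystanders:** I moved nothing else and felt no other contact, but I took no final picture of the rest of the bench.

**Less certain:** mass_low's slot direction was inferred from edges partly hidden under mass_top. I chose the heading so that it stays clear even if that slot faces the opposite way. The camera estimates of the fixture's centre and the stem differed by a few millimetres, so I settled the stem's position along the slide by touch.

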